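Take the charged battery pack off the charger

ROBOT

A 7-joint arm with a two-finger parallel gripper is mounted at the origin on a cart in front of the work surface, level with it; the furniture and walls round the work are solid. World frame = base frame: x ahead of the robot, y to its left, z up, the work surface at z = 0. Lengths are in m, angles in rad, forces in N, time in s.
With the tool pointing down it reaches from about 0.35 to 0.9 m from the base axis. Payload 19.9 kg.
Tool frame: the origin (TCP) lies at the very end of the fingers, on their centre line; the grasp point (between the pads) lies env.tcp_to_grasp behind it (env.tcp_to_grasp is the distance from the TCP to the grasp point, in m); x points along the fingers, y is the direction in which the jaws open and shut, and the axes are right-handed (so a half turn about x gives the same grasp; the last joint's range is limited). The gripper opens to 85 mm and grips with 20 to 120 N. Pads are 22 mm wide; open, the fingers measure 114 mm over their backs; the gripper's body (76 mm by 85 mm) begins 54 mm behind the grasp point. The pads swing forward as they close: fully open they stand 13 mm farther back than shut.
Start: joints at [-1.254, 0.417, -0.01, 1.614, 0.005, 1.111, -0.053], TCP at [0.219, 0.585, 0.231] pointing down, gripper open.
Joint ranges: [-2.81, 2.81], [-0.39, 2.02], [-1.27, 1.25], [0.06, 2.57], [-1.19, 4.33], [0.19, 2], [-2.82, 2.82]. Speed limits (rad/s): [1.89, 1.89, 2.39, 2.39, 3.01, 3.01, 3.01].

INTERFACE

Orientations are given as a unit quaternion [x, y, z, w].
In Python, from plant import env, imaging, job gives the robot as it stands.
- The arm moves only by the shell command python3 -m inch 'ROWS' [FORCE]. ROWS is JSON, a list of rows, each a list of 7 numbers: the opening, from 0 (shut) to 1 (fully open), then the shift along the tool's x, y, z in mm, then the turn, a rotation vector about the tool's x, y, z in rad. A call has 1 to 12 rows; each row is the pose to reach, as a shift and turn from the pose commanded when the call began, along the tool's axes at that moment; what a row does not reach only later rows make up. A row lasts 1/8 s, in which the tool goes at most 62.5 mm and 10.7 degrees, less where a joint would pass 70% of its speed; a pose out of reach is approached as far as the arm can. A call with a gripper value outside its range is refused whole. The fingers move at their own pace and stop on an object; FORCE is the grip in N (left out, the last holds). Time passes only in rows, so rows that repeat a pose let the fingers close. It gives the time, the measured TCP pose, the force and the opening at its end, in the units of the state.
- env.get_obs(): the state, without advancing time (a new reading comes with each control period).
- imaging.read_camera(name): name is "scene" or "top" or "wrist"; returns (picture, depth): 420x560x3 uint8, red, green, blue; 420x560 float32, m along the optical axis (not along the pixel's ray), 0 where there is no reading.
- imaging.camera_info(name): a dict with "camera_matrix" (3x3 intrinsics, pixels), "T" (4x4, takes a point from camera to world coordinates); the wrist camera has in their place "T_tool_cam" (4x4, takes a point from camera to tool coordinates, whose origin is the TCP and whose axes are the tool frame's). Camera axes: x right, y down, z forward; pixel columns grow to the right and rows downward; lengths in m; the calibration is good to about 2 mm. The wrist camera is an equidistant fisheye: a pixel r from the principal point sees the ray r / f radians off the axis. A picture is of the moment at which its call begins: read the wrist's pose just before it. camera_info takes no time and is no camera call.
- job.close_job(): hands the job in, once; it reports no verdict.
Trained networks look in the newest picture that a camera, given by its name, has taken for a name from the list of things; names that differ only in an ending like _2 or _b are one class to them, and where a whole thing is asked for, a point or a joint stands for the part that bears it (a point fixed in the world has none). Each returns a list of dicts, best first, with "confidence" (0 to 1); they miss things now and then, are a little off and sometimes report something else, mostly with a low value. They report only what shows in the picture. A call takes as long as a camera call. They do not tell look-alikes from the thing itself.
- imaging.look_for(name, camera): "centre" ([x, y, z] in m, in world coordinates, good to about 4 mm: the middle of the surface that is visible of it).
- imaging.regions_of(name, camera): "pixels" (420x560 bool, what is visible of it).
The state is a dict: "time_s": time; "joint_pos": joint angles; "joint_velocities": joint speeds; "joint_torque": joint torques, N m; "tool_pos": TCP position; "ee_rot": TCP orientation; "force": force on the tool from outside, world axes, zero at the start; "moment": the same for the moment, N m; "width": finger opening in m.
Only numpy, scipy, OpenCV 4.12 (cv2) and the standard library are available. Lean on these libraries where they do the work, as an engineer would, in place of code of your own. Each camera call takes 0.05 s, during which the arm holds its last target.

TASK

The battery pack on the charger is full: squeeze its two side buttons together to free the catches, lift it straight up off the charger, and stand it upright in the empty bay of the plywood battery tray, next to the spare pack. Set it down gently, leave the charger standing in its place on the bench, and do not disturb the spare pack.

Things in the scene. Friction and masses are not known exactly. Their poses are not given: they have to be found in the camera images.
- pack_grip (a point): Centre of the battery pack to move, midway between its two side buttons, 70 mm above its underside; x along its length, z up. Grey and black upright block, about 0.45 kg: shell 92 mm long by 46 mm wide, total height 104 mm; the lowest 27 mm is a narrower black stem (76 x 38 mm) that sits in the charger's well.
- pack: The same pack; origin at the centre of its underside. When its stem is in the well, hooks on the stem (moved by the buttons) are caught under the charger's lip and pulling would lift the charger too. Squeezed by its two buttons with 15 to 25 N, both go fully in, the hooks are clear and the pack lifts out by that same grip.
- pack_left (a joint): Ribbed black button on the pack's +y side, 38 mm long by 27 mm high, centred at pack_grip's height, 8 mm proud of the shell (62 mm over both button faces). Value: how far it is pressed inward, 0 to 0.0065 m; a spring pushes back with 2 N, rising to 9 N. The hooks are clear with both buttons in by more than about 4 mm (54 mm or less over the faces).
- pack_right (a joint): The same button on the pack's -y side: 0 out, 0.0065 m fully in (still 1.5 mm proud; 49 mm over both faces).
- charger_well (a point): Centre of the floor of the charger's well, 14 mm above the bench; axes are the charger's, z up. Pack and charger have the same x direction. The raised well round the stem is 108 x 72 mm, its rim 39.5 mm above the bench; the stem sits 25.5 mm deep with 1.5 mm of play, so lift 30 mm or more before moving sideways.
- charger: Black bench charger, loose, 1.3 kg; origin under the well, on the bench. Base 166 mm along x (from -71 to +95 mm) by 100 mm; low vented housing (36 mm high) at the +x end, strip with three indicator lenses at the -x end.
- tray_bay (a point): Centre of the floor of the tray's empty bay, 8 mm above the bench. Bay 119 mm along the tray's x by 92 mm, wall tops 36 mm above the bench. The pack goes here with its length along the tray's x, either way round; standing on this floor its button centres are 70 mm above this point.
- tray: Plywood battery tray, fixed, 262 mm long (x) by 108 mm, walls 8 mm thick; origin at the centre of its underside. A crosswise divider makes two equal bays, centred 63 mm either side: the empty one toward +x, the spare pack's toward -x.
- spare_grip (a point): Centre, 70 mm above the underside, of the spare pack, identical to the other one, standing loose in the tray's other bay.
Things that resemble listed ones, but are neither listed nor needed, are in the scene too. What is shaped like the pack but blue is not meant.

How it is judged:
By the outcome, as a careful person would: the job done as asked, in the order asked, and still so for the second after the job is handed in, with the robot touching nothing.
It also fails if it takes over 38 s, if anything falls off the work surface, if the arm or the gripper's body presses on something with over 40 N, if the wrist force passes 120 N, or if a joint passes its speed limit or range.

## Working session

There is one attempt and no reset: what is moved stays moved. The work goes in short steps, Python scripts to look and compute and a shell command to move; the robot and the scene stay as the last step left them, time stands still between calls to the robot, and variables do not carry over. Pictures are saved under pics/ and viewed, and the job is handed in when it is done.

```bash
mkdir -p pics; ls; python3 - <<'E'
from plant import env, imaging, job
import cv2,numpy as np
print(env.get_obs(), env.tcp_to_grasp)
for n in ["scene","top"]:
    p,d=imaging.read_camera(n); cv2.imwrite(f"pics/{n}0.png",p[:,:,::-1]); np.savez(f"pics/{n}0.npz",p=p,d=d)
    i=imaging.camera_info(n); print(n,i)
    for k in ["pack","charger","tray"]:
        print(n,k,[(np.round(r["centre"],3),round(r["confidence"],2)) for r in imaging.look_for(k,n)])
print(imaging.camera_info("wrist"))
E
```

```text
pics
{'time_s': 0.0, 'joint_pos': array([-1.25346418,  0.41802825, -0.01034584,  1.61414429,  0.00469482,
        1.11072744, -0.05301647]), 'joint_velocities': array([-0.00077472, -0.00071034, -0.00041506, -0.00033343, -0.00017936,
        0.00058538, -0.00108875]), 'joint_torque': array([-1.00603793e-03, -8.64458299e+01,  6.78490587e-01, -4.34907997e+01,
        1.91104144e-02,  7.14219655e-03,  9.83343352e-05]), 'tool_pos': array([0.21935153, 0.58487441, 0.23063877]), 'ee_rot': array([ 0.12572663,  0.69581376, -0.12662704,  0.69570224]), 'force': array([-1.07929319, -0.32261843,  0.46512868]), 'moment': array([ 0.00524623, -0.01477453,  0.01524505]), 'width': 0.08536342218989192} 0.0187
scene {'camera_matrix': array([[518.78977243,   0.        , 284.2062911 ],
       [  0.        , 518.78977243, 208.82214355],
       [  0.        ,   0.        ,   1.        ]]), 'T': array([[ 0.68014388, -0.32460968,  0.65729206, -0.21659538],
       [-0.73264081, -0.27000601,  0.62476732, -0.67896245],
       [-0.02533272, -0.90649066, -0.42146524,  0.5626439 ],
       [ 0.        ,  0.        , 
[... 667 characters left out ...]
([0.597, 0.214, 0.113]), 0.88), (array([0.573, 0.036, 0.102]), 0.68)]
top charger [(array([0.601, 0.213, 0.03 ]), 0.64)]
top tray [(array([ 0.429, -0.165,  0.006]), 0.73)]
{'camera_matrix': array([[325.1922621 ,   0.        , 279.52409007],
       [  0.        , 325.1922621 , 214.2651322 ],
       [  0.        ,   0.        ,   1.        ]]), 'T_tool_cam': array([[-6.32012106e-04, -2.92178795e-01,  9.56363504e-01,
        -1.42495835e-01],
       [ 9.99999587e-01,  4.40480351e-04,  7.95420214e-04,
         5.90114834e-04],
       [-6.53664252e-04,  9.56363612e-01,  2.92178395e-01,
        -7.42228980e-02],
       [ 0.00000000e+00,  0.00000000e+00,  0.00000000e+00,
         1.00000000e+00]])}
```

View pics/scene0.png

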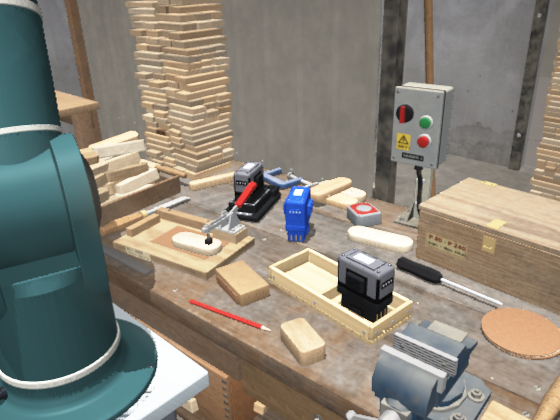

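View pics/top0.png

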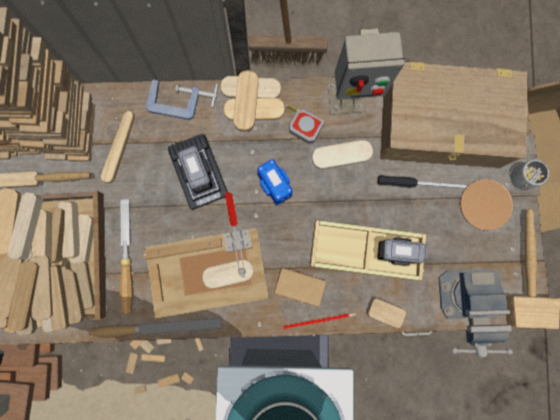

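Top view: the grey pack on the charger is at (198,170), the blue look-alike at (275,180), and the spare pack in the tray at (403,250). The one on the charger is grey and black with its stem in the well, so it fits the description. The empty bay is at (340,247). A red clamp handle stands close by at (232,210). I'll check an enlarged crop and measure.

```bash
cat > h.py <<'E'
import numpy as np,cv2
from plant import env,imaging,job
def cloud(cam,d):
    i=imaging.camera_info(cam);K=i["camera_matrix"];v,u=np.mgrid[:420,:560]
    P=np.stack([(u-K[0,2])/K[0,0]*d,(v-K[1,2])/K[1,1]*d,d],-1)
    return P@i["T"][:3,:3].T+i["T"][:3,3]
def proj(cam,X):
    i=imaging.camera_info(cam);K=i["camera_matrix"];T=np.linalg.inv(i["T"]);p=np.atleast_2d(X)@T[:3,:3].T+T[:3,3]
    q=p@K.T; return q[:,:2]/q[:,2:]
def rect(xy):
    r=cv2.minAreaRect((xy*1000).astype(np.float32));b=cv2.boxPoints(r)
    e=b[1]-b[0];f=b[2]-b[1]
    L=e if np.linalg.norm(e)>np.linalg.norm(f) else f
    a=np.degrees(np.arctan2(L[1],L[0]))%180
    return np.round(r[0],1),np.round(sorted(r[1]),1),round(a,1)
E
python3 - <<'E'
from h import *
z=np.load("pics/top0.npz");p,d=z["p"],z["d"];X=cloud("top",d)
z2=np.load("pics/scene0.npz");p2,d2=z2["p"],z2["d"];X2=cloud("scene",d2)
def box(X,c,r): return (np.abs(X[...,0]-c[0])<r)&(np.abs(X[...,1]-c[1])<r)
for nm,c,r,zl in [("pack",(0.597,0.214),.08,[(.105,.13),(.07,.13),(.03,.045),(.012,.13)]),("spare",(0.43,-0.2),.09,[(.1,.125),(.06,.125)]),("tray",(0.42,-.165),.18,[(.028,.045)]),("trayall",(.42,-.165),.18,[(.02,.125)])]:
  for cn,XX in (("top",X),("scene",X2)):
    for lo,hi in zl:
        m=box(XX,c,r)&(XX[...,2]>lo)&(XX[...,2]<hi)
        m=cv2.morphologyEx(m.astype(np.uint8),cv2.MORPH_OPEN,np.ones((2,2)))>0
        n,l,s,_=cv2.connectedComponentsWithStats(m.astype(np.uint8))
        if n<2: continue
        k=1+np.argmax(s[1:,4]);q=XX[l==k]
        print(nm,cn,lo,hi,len(q),rect(q[:,:2]),"z med/max",np.round(np.median(q[:,2]),4),np.round(q[:,2].max(),4))
# bench z
m=box(X,(.55,-.05),.05);print("bench",np.median(X[m][:,2]))
a=cv2.resize(p[120:320,140:440,::-1],None,fx=2.6,fy=2.6,interpolation=cv2.INTER_CUBIC);cv2.imwrite("pics/crop_top.png",a)
a=cv2.resize(p2[140:260,190:330,::-1],None,fx=5,fy=5,interpolation=cv2.INTER_CUBIC);cv2.imwrite("pics/crop_sc.png",a)
# obstacle heights along the way
H=np.zeros((420,560));
for (u,v) in [(232,195),(232,205),(230,220),(240,240),(240,260),(228,212)]: print((u,v),np.round(X[v-2:v+3,u-2:u+3].reshape(-1,3)[np.argmax(X[v-2:v+3,u-2:u+3,2])],3))
E
```

```text
pack top 0.105 0.13 818 (array([493.4, 157. ]), array([ 54.5, 351.7]), np.float32(30.2)) z med/max 0.1168 1.2154
pack top 0.07 0.13 1030 (array([492.8, 159.3]), array([ 66.1, 351.7]), np.float32(29.1)) z med/max 0.1159 1.2154
pack top 0.03 0.045 656 (array([509.2, 170.4]), array([ 90.4, 386.8]), np.float32(26.0)) z med/max 0.0373 1.2154
pack top 0.012 0.13 2638 (array([507.1, 174.9]), array([104.9, 386.1]), np.float32(25.4)) z med/max 0.0396 1.2154
pack scene 0.105 0.13 348 (array([857.8, 434.6]), array([ 63.1, 771.9]), np.float32(40.6)) z med/max 0.1159 0.1218
pack scene 0.07 0.13 674 (array([431.8,  39.8]), array([  73. , 1934.6]), np.float32(45.8)) z med/max 0.1057 0.5626
pack scene 0.03 0.045 278 (array([ 205.7, -206.5]), array([  82.6, 1264.7]), np.float32(44.5)) z med/max 0.0371 0.5626
pack scene 0.012 0.13 1625 (array([430.6,  42.3]), array([ 125.8, 1934. ]), np.float32(44.4)) z med/max 0.0472 0.5626
spare top 0.1 0.125 790 (array([ 407.2, -131.9]), array([ 60.1, 363.7]), np.float32(97.0)) z med/max 0.1105 1.2154
spare top 0.06 0.125 1023 (array([ 408.6, -132.1]), array([ 66.9
[... 280 characters left out ...]
7 0.5626
tray top 0.028 0.045 1021 (array([ 425.6, -146. ]), array([135.9, 383.6]), np.float32(90.7)) z med/max 0.0343 1.2154
tray scene 0.028 0.045 1732 (array([ 201.9, -436.6]), array([258.9, 931.9]), np.float32(45.6)) z med/max 0.0344 0.5626
trayall top 0.02 0.125 2398 (array([ 425.6, -146. ]), array([135.9, 383.6]), np.float32(90.7)) z med/max 0.0379 1.2154
trayall scene 0.02 0.125 5584 (array([ 201.9, -436.6]), array([259.1, 931.9]), np.float32(45.6)) z med/max 0.0379 0.5626
bench -0.00028645691296624864
(232, 195) [0.538 0.133 0.118]
(232, 205) [0.522 0.135 0.111]
(230, 220) [0.487 0.13  0.103]
(240, 240) [0.444 0.109 0.087]
(240, 260) [0.355 0.045 1.215]
(228, 212) [0.355 0.045 1.215]
```

View pics/crop_top.png

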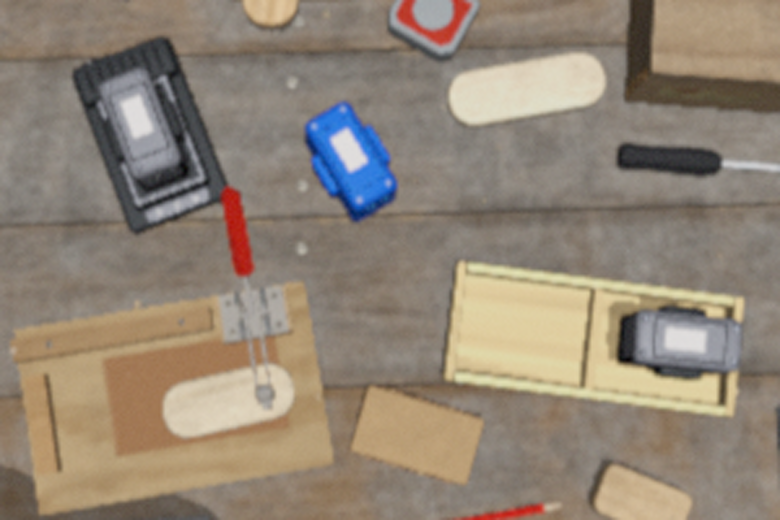

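View pics/crop_sc.png

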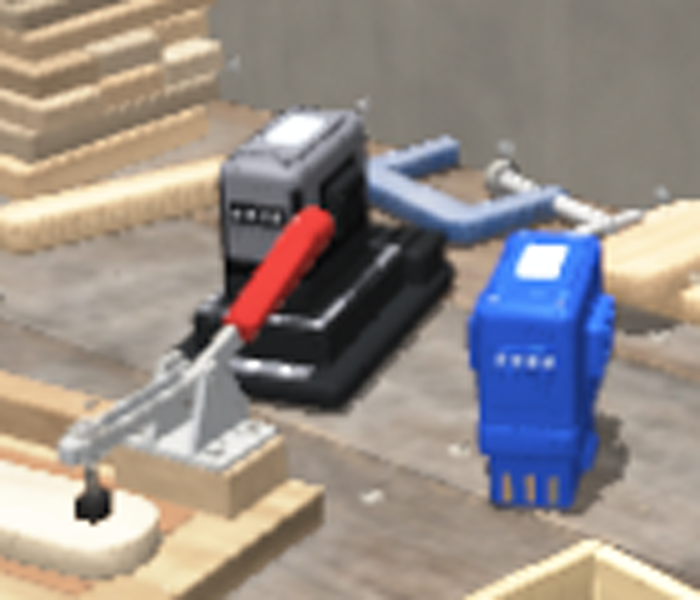

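```bash
cat > meas.py <<'E'
from h import *
import sys
def run(X,X2,names,vis=None):
  for nm,c,r,zl in names:
   for cn,XX,d in (("top",)+X,("scene",)+X2):
    for lo,hi in zl:
        m=(d>0.1)&(np.abs(XX[...,0]-c[0])<r)&(np.abs(XX[...,1]-c[1])<r)&(XX[...,2]>lo)&(XX[...,2]<hi)
        n,l,s,_=cv2.connectedComponentsWithStats(m.astype(np.uint8))
        if n<2: continue
        k=1+np.argmax(s[1:,4]);q=XX[l==k]
        print(nm,cn,lo,hi,len(q),rect(q[:,:2]),"zmed",np.round(np.median(q[:,2]),4))
E
python3 - <<'E'
from meas import *
z=np.load("pics/top0.npz");d=z["d"];X=cloud("top",d)
z2=np.load("pics/scene0.npz");d2=z2["d"];X2=cloud("scene",d2)
run((X,d),(X2,d2),[("pack",(0.6,0.214),.07,[(.112,.13),(.1,.13),(.07,.13),(.03,.045)]),("charger",(.61,.22),.1,[(.005,.13),(.01,.13)]),("spare",(0.42,-0.22),.07,[(.105,.125),(.1,.125),(.06,.125)]),("tray",(0.42,-.165),.16,[(.03,.042),(.02,.125)])])
p=z["p"];o=[cv2.resize(p[125:215,155:260,::-1],None,fx=7,fy=6.5,interpolation=cv2.INTER_CUBIC)]
cv2.imwrite("pics/c2.png",o[0])
# clamp/handle points >0.08 
m=(d>.1)&(X[...,2]>.07)&(np.abs(X[...,0]-.48)<.1)&(np.abs(X[...,1]-.11)<.06);print(np.round([X[m].min(0),X[m].max(0)],3))
E
```

```text
pack top 0.112 0.13 760 (array([600.4, 219.5]), array([45.3, 90.6]), np.float32(22.4)) zmed 0.117
pack top 0.1 0.13 855 (array([598.9, 221.4]), array([54.4, 92.2]), np.float32(26.4)) zmed 0.1167
pack top 0.07 0.13 1030 (array([600. , 219.5]), array([63.1, 92.5]), np.float32(23.3)) zmed 0.116
pack top 0.03 0.045 558 (array([612.2, 228.7]), array([ 87.6, 141.2]), np.float32(18.6)) zmed 0.0379
pack scene 0.112 0.13 269 (array([598.4, 215.5]), array([45.6, 91.4]), np.float32(23.5)) zmed 0.1185
pack scene 0.1 0.13 414 (array([582.5, 204.4]), array([ 55.9, 133.5]), np.float32(32.5)) zmed 0.1162
pack scene 0.07 0.13 664 (array([584.1, 204.1]), array([ 59.9, 133.3]), np.float32(29.9)) zmed 0.1066
pack scene 0.03 0.045 268 (array([615.5, 196.2]), array([ 38.3, 123. ]), np.float32(15.6)) zmed 0.0393
charger top 0.005 0.13 2912 (array([593.4, 217.2]), array([108.9, 227.2]), np.float32(26.2)) zmed 0.0387
charger top 0.01 0.13 2889 (array([589.7, 212.1]), array([107.5, 213.7]), np.float32(24.6)) zmed 0.0388
charger scene 0.005 0.13 1891 (array([588.7, 208.6]), array([104.4, 214.1]), np.float32(25
[... 502 characters left out ...]
, np.float32(85.8)) zmed 0.1125
spare scene 0.1 0.125 800 (array([ 424.9, -251.1]), array([47.5, 81.3]), np.float32(84.8)) zmed 0.1122
spare scene 0.06 0.125 1520 (array([ 420.4, -250.9]), array([56.4, 82. ]), np.float32(84.0)) zmed 0.102
tray top 0.03 0.042 1088 (array([ 429.1, -188.5]), array([108.2, 262.6]), np.float32(84.0)) zmed 0.0351
tray top 0.02 0.125 2408 (array([ 429.1, -188.4]), array([108.2, 262.7]), np.float32(84.0)) zmed 0.039
tray scene 0.03 0.042 1530 (array([ 429. , -190.1]), array([110.8, 265.3]), np.float32(83.8)) zmed 0.0362
tray scene 0.02 0.125 5580 (array([ 429.1, -192.1]), array([110.9, 269. ]), np.float32(84.0)) zmed 0.0384
[[0.381 0.051 0.07 ]
 [0.58  0.147 0.12 ]]
```

View pics/c2.png

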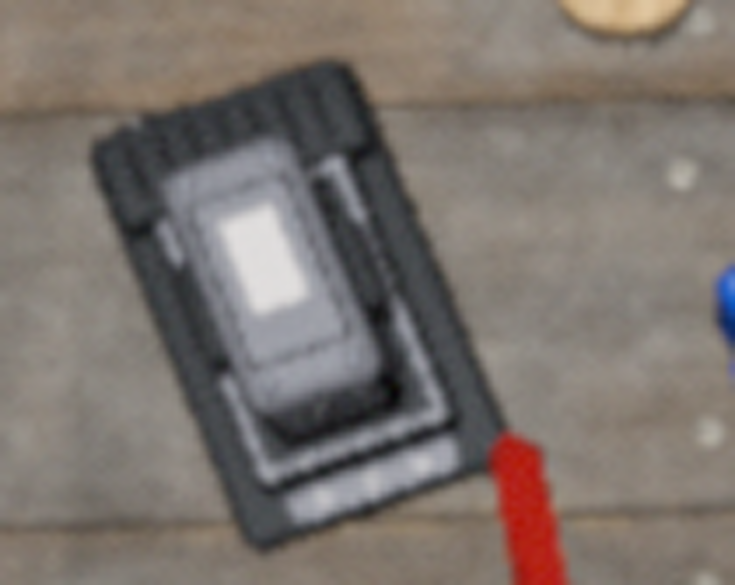

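Crop confirms it: a grey pack in the black charger's well, lenses toward the robot (−x end, at crop (370,480)). The red handle tip, crop (510,450), is off the charger's corner. Next I'll check the corridor heights and work out the shift.

```bash
cat >> h.py <<'E'
from scipy.spatial.transform import Rotation as R
def plan(pos,yaw,o=None):
    """tool down, tool y along world angle yaw(deg); returns shift mm (tool axes), rotvec. both half-turn options"""
    o=o or env.get_obs();R0=R.from_quat(o["ee_rot"]);
    print("tcp",np.round(o["tool_pos"],4),"axes x",np.round(R0.as_matrix()[:,0],3),"y",np.round(R0.as_matrix()[:,1],3),"F",np.round(o["force"],1),"w",round(o["width"],4),"t",o["time_s"])
    s=R0.inv().apply(np.array(pos)-o["tool_pos"])*1000
    for a in (yaw,yaw+180):
        a=np.radians(a);x=np.array([0,0,-1.]);y=np.array([np.cos(a),np.sin(a),0]);M=np.stack([x,y,np.cross(x,y)],1)
        print("shift",np.round(s,1),"rot",np.round((R0.inv()*R.from_matrix(M)).as_rotvec(),4))
E
python3 - <<'E'
from h import *
z=np.load("pics/top0.npz");p,d=z["p"].astype(int),z["d"];X=cloud("top",d)
red=(p[...,0]>120)&(p[...,1]<70)&(p[...,2]<70)&(d>.1)&(X[...,2]>.06)&(abs(X[...,1]-.13)<.06)
q=X[red];print("red",len(q),np.round(q.min(0),3),np.round(q.max(0),3))
# heightmap max per 5cm cell
print("y:",[round(.65-.05*j,2) for j in range(20)])
for i in range(9):
    x=.85-.08*i;r=[]
    for j in range(20):
        y=.65-.05*j;m=(d>.1)&(abs(X[...,0]-x)<.04)&(abs(X[...,1]-y)<.025)
        r.append(int(1000*np.percentile(X[m][:,2],98)) if m.any() else -1)
    print(round(x,2),r)
plan([.5995,.2185,.2],22.5+90)
plan([.6,.2185,.2],22.5+90)
i=imaging.camera_info("top");print(i["T"][:3,3])
E
```

```text
red 225 [0.474 0.121 0.086] [0.546 0.147 0.12 ]
y: [0.65, 0.6, 0.55, 0.5, 0.45, 0.4, 0.35, 0.3, 0.25, 0.2, 0.15, 0.1, 0.05, 0.0, -0.05, -0.1, -0.15, -0.2, -0.25, -0.3]
0.85 [-1, -1, 1, 5, 4, 4, 19, 20, 19, 17, 38, 40, 21, 4, 4, 327, 329, 329, 126, 127]
0.77 [-1, -1, -1, 436, 4, 24, 21, 21, 21, 16, 38, 40, 22, 36, 37, 329, 330, 329, 127, 127]
0.69 [22, 259, 267, 436, 24, 26, 4, 38, 39, 39, 35, 38, 5, 35, 36, 275, 221, 124, 126, 126]
0.61 [121, 242, 326, 414, 26, 24, 5, 35, 120, 121, 21, 7, 107, 104, 18, 20, 18, 21, 24, 114]
0.53 [41, 153, 143, 84, 52, 13, 4, 4, 42, 118, 117, 6, 105, 105, 30, 35, 3, 4, 4, 4]
0.45 [-1, 147, 146, 91, 53, 17, 35, 42, 43, 43, 94, 87, 19, 4, 38, 36, 37, 112, 114, 113]
0.37 [117, 147, 146, 115, 53, 27, 40, 43, 24, 38, 40, 80, 22, 31, 36, 37, 37, 105, 111, 111]
0.29 [-1, 148, 147, 115, 67, 29, 27, 40, 22, 22, 22, 21, 21, 30, 31, 26, 7, 33, 33, 4]
0.21 [6, 146, 256, 295, 30, 30, 25, 17, 15, 11, 8, 4, 4, 8, 5, 4, 3, 4, 3, 3]
tcp [0.2194 0.5851 0.2312] axes x [-0. -0. -1.] y [ 0.351  0.936 -0.   ] F [ 0.  -0.4  0.3] w 0.0853 t 0.4
shift [  31.3 -209.8  484.6] rot [-7.515e-01 -0.000e+00  2.000e-04]
shift [  31.3 -209.8  484.6] rot [2.3901e+00 3.0000e-04 1.0000e-04]
tcp [0.2194 0.5851 0.2312] axes x [-0. -0. -1.] y [ 0.351  0.936 -0.   ] F [ 0.  -0.4  0.3] w 0.0853 t 0.4
shift [  31.3 -209.7  485.1] rot [-7.515e-01 -0.000e+00  2.000e-04]
shift [  31.3 -209.7  485.1] rot [2.3901e+00 3.0000e-04 1.0000e-04]
[0.35515721 0.04492165 1.21535154]
```

```bash
python3 -m inch '[[1,0,-60,120,-0.15,0,0],[1,0,-60,120,-0.15,0,0],[1,20,-130,250,-0.4,0,0],[1,20,-130,250,-0.4,0,0],[1,30,-210,485,-0.751,0,0],[1,30,-210,485,-0.751,0,0],[1,30,-210,485,-0.751,0,0],[1,30,-210,485,-0.751,0,0],[1,30,-210,485,-0.751,0,0],[1,30,-210,485,-0.751,0,0],[1,30,-210,485,-0.751,0,0],[1,30,-210,485,-0.751,0,0]]' 22; python3 - <<'E'
from h import *
p,d=imaging.read_camera("wrist");cv2.imwrite("pics/w1.png",p[:,:,::-1]);plan([.5995,.2185,.0653],112.5)
p,d=imaging.read_camera("top");cv2.imwrite("pics/t1.png",p[:,:,::-1]);print(env.get_obs()["joint_pos"])
E
```

```text
time_s: 1.9
tool_pos: [0.5991, 0.2195, 0.2014]
ee_rot: [-0.138, 0.693, 0.139, 0.693]
force: [-0.5, -0.3, -0.9]
width: 0.0852
tcp [0.5992 0.2194 0.2015] axes x [ 0.  0. -1.] y [-0.384  0.923  0.   ] F [-0.1  0.2  0.4] w 0.0851 t 1.95
shift [ 1.362e+02 -9.000e-01 -1.000e-01] rot [ 0.0012  0.0002 -0.0003]
shift [ 1.362e+02 -9.000e-01 -1.000e-01] rot [-3.1404e+00  4.0000e-04  3.0000e-04]
[-0.44551549  0.46819012  0.06333659  1.61036836 -0.03292776  1.06386229
  1.59158779]
```

View pics/w1.png

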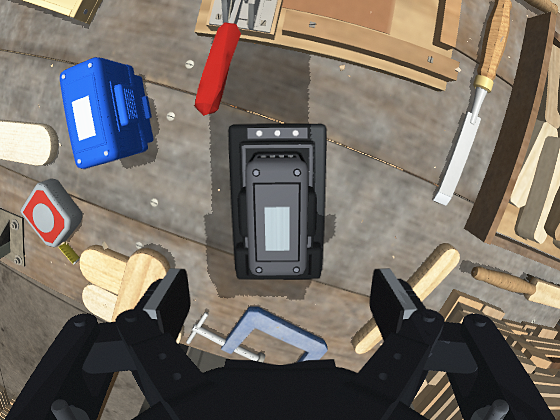

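Wrist view: the pack is at (277,215), square to the image between the fingers. I'll refine its pose from the wrist depth.

```bash
cat >> h.py <<'E'
def wcloud(d,o):
    i=imaging.camera_info("wrist");K=i["camera_matrix"];T=i["T_tool_cam"];v,u=np.mgrid[:420,:560]
    dx,dy=u-K[0,2],v-K[1,2];r=np.hypot(dx,dy);th=r/K[0,0];s=np.where(r>0,np.tan(np.minimum(th,1.5))/np.maximum(r,1e-9),0)
    P=np.stack([dx*s*d,dy*s*d,d],-1)@T[:3,:3].T+T[:3,3]
    Rm=R.from_quat(o["ee_rot"]).as_matrix()
    return P@Rm.T+o["tool_pos"]
E
python3 - <<'E'
from h import *
o=env.get_obs();p,d=imaging.read_camera("wrist");X=wcloud(d,o);np.savez("pics/w1.npz",p=p,d=d,X=X)
for lo,hi in [(.113,.13),(.1,.13),(.07,.13),(.03,.13),(.008,.13)]:
    m=(d>.02)&(abs(X[...,0]-.6)<.13)&(abs(X[...,1]-.22)<.13)&(X[...,2]>lo)&(X[...,2]<hi)
    m[280:]=False
    n,l,s,_=cv2.connectedComponentsWithStats(m.astype(np.uint8));k=l[215,277] or 1+np.argmax(s[1:,4]);q=X[l==k]
    print(lo,len(q),rect(q[:,:2]),np.median(q[:,2]))
E
```

```text
0.113 6473 (array([601.1, 218.6]), array([44.1, 89.2]), np.float32(23.1)) 0.11723124289174906
0.1 7004 (array([600.6, 218.7]), array([47.3, 90. ]), np.float32(23.1)) 0.11711546442591786
0.07 7991 (array([600.3, 218. ]), array([63.6, 91.3]), np.float32(23.6)) 0.11683680901147463
0.03 10796 (array([619.3, 227.4]), array([ 91.5, 147.5]), np.float32(22.3)) 0.11565590885413815
0.008 14577 (array([612.2, 223.3]), array([101.1, 164.6]), np.float32(22.9)) 0.09741733435426563
```

```bash
python3 -m inch '[[1,40,-1.3,0.7,-0.01,0,0],[1,80,-1.3,0.7,-0.01,0,0],[1,110,-1.3,0.7,-0.01,0,0],[1,128,-1.3,0.7,-0.01,0,0],[1,138,-1.3,0.7,-0.01,0,0],[1,138,-1.3,0.7,-0.01,0,0],[1,138,-1.3,0.7,-0.01,0,0]]' 22; python3 - <<'E'
from h import *
p,d=imaging.read_camera("wrist");cv2.imwrite("pics/w2.png",p[:,:,::-1]);plan([.6003,.2185,.0633],113)
p,d=imaging.read_camera("scene");cv2.imwrite("pics/s2.png",cv2.resize(p[120:260,170:350,::-1],None,fx=4,fy=4))
E
```

```text
time_s: 2.92
tool_pos: [0.6015, 0.2175, 0.0643]
ee_rot: [-0.141, 0.692, 0.141, 0.693]
force: [0.1, -0.8, 0.1]
width: 0.0854
tcp [0.6015 0.2175 0.0643] axes x [ 0.001  0.    -1.   ] y [-0.391  0.92  -0.   ] F [0.8 0.4 0.4] w 0.0855 t 2.975
shift [ 1.   1.4 -0.7] rot [0.0008 0.0015 0.0001]
shift [ 1.   1.4 -0.7] rot [-3.1408e+00 -1.0000e-04  2.3000e-03]
```

View pics/w2.png

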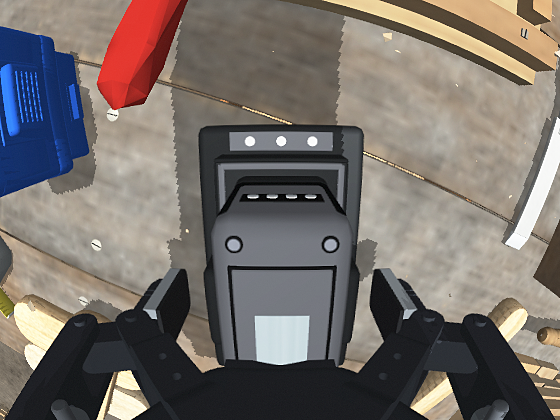

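View pics/s2.png

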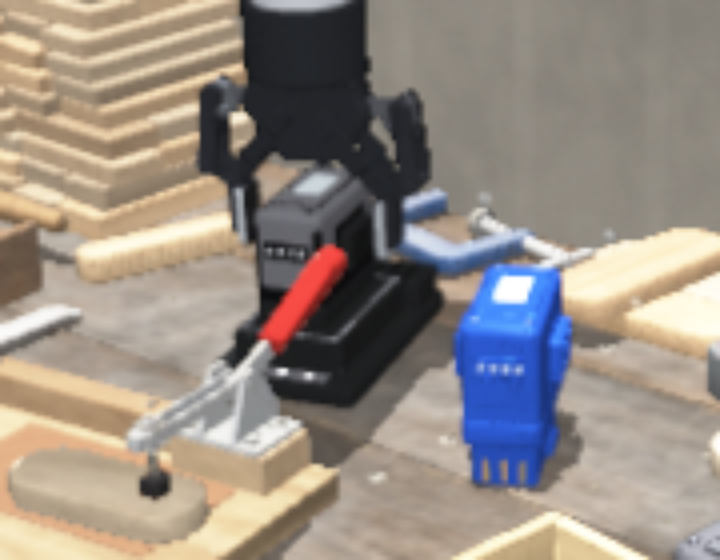

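Fingers straddle the pack (its centre column is about 282, theirs about 279). I'll correct 1.2 mm and squeeze.

```bash
python3 -m inch '[[1,1,1.2,-0.5,0,0,0],[0.62,1,1.2,-0.5,0,0,0],[0.3,1,1.2,-0.5,0,0,0],[0.3,1,1.2,-0.5,0,0,0],[0.3,1,1.2,-0.5,0,0,0],[0.3,1,1.2,-0.5,0,0,0],[0.3,1,1.2,-0.5,0,0,0],[0.3,1,1.2,-0.5,0,0,0]]' 22; python3 - <<'E'
from h import *
p,d=imaging.read_camera("wrist");cv2.imwrite("pics/w3.png",p[:,:,::-1]);plan([.6003,.2185,.0633],113)
E
```

```text
time_s: 4.03
tool_pos: [0.6006, 0.218, 0.063]
ee_rot: [-0.141, 0.693, 0.141, 0.693]
force: [-1.6, -2.0, 8.5]
width: 0.0475
tcp [0.6006 0.218  0.063 ] axes x [ 0.001 -0.    -1.   ] y [-0.391  0.92  -0.   ] F [-1.5 -2.1 10.1] w 0.0478 t 4.075
shift [-0.3  0.6 -0. ] rot [0.0004 0.0009 0.0004]
shift [-0.3  0.6 -0. ] rot [-3.1412e+00 -6.0000e-04  1.4000e-03]
```

View pics/w3.png

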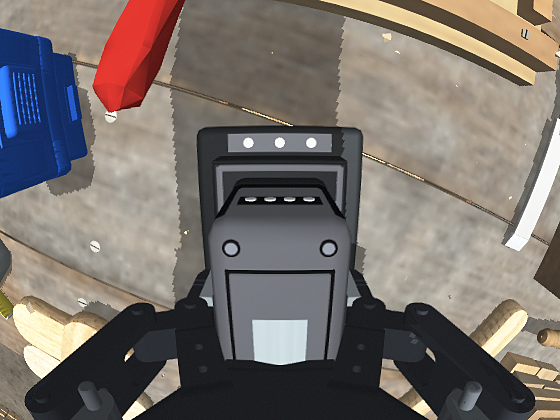

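Width is 48 mm, so both buttons are fully in. I'll lift gently and check that the charger stays.

```bash
python3 -m inch '[[0.3,-3,0,0,0,0,0],[0.3,-8,0,0,0,0,0],[0.3,-14,0,0,0,0,0],[0.3,-20,0,0,0,0,0],[0.3,-20,0,0,0,0,0]]' 22; python3 - <<'E'
from h import *
p,d=imaging.read_camera("scene");cv2.imwrite("pics/s4.png",cv2.resize(p[120:260,170:350,::-1],None,fx=4,fy=4));plan([.6003,.2185,.0633],113)
E
```

```text
time_s: 4.7
tool_pos: [0.6003, 0.2184, 0.0829]
ee_rot: [-0.141, 0.693, 0.141, 0.693]
force: [-0.1, 0.3, -5.6]
width: 0.0471
tcp [0.6002 0.2183 0.0825] axes x [ 0.  0. -1.] y [-0.391  0.92  -0.   ] F [-0.7 -0.  -5.5] w 0.047 t 4.75
shift [19.2  0.2  0.2] rot [0.0008 0.0004 0.0001]
shift [19.2  0.2  0.2] rot [-3.1408e+00 -1.0000e-04  6.0000e-04]
```

View pics/s4.png

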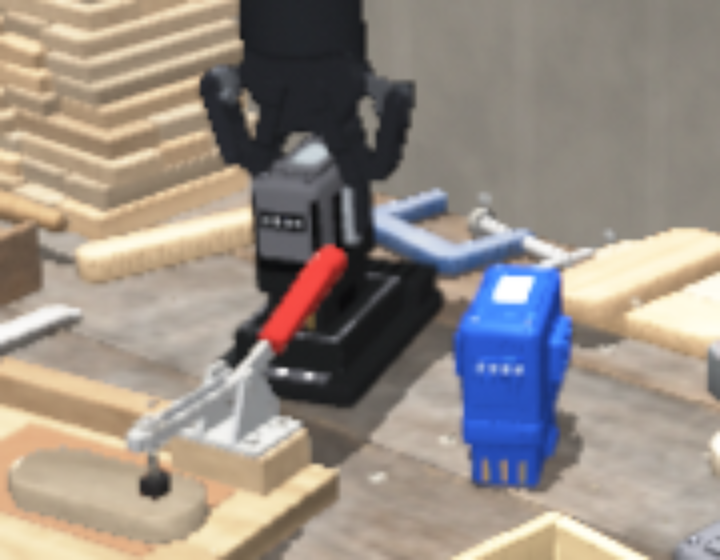

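Charger stayed down; the wrist carries only the pack's weight (5.5 N). Next: raise it well above the red handle, then carry it over while turning.

```bash
python3 -m inch '[[0.3,-20,0,0,0,0,0],[0.3,-50,0,0,0,0,0],[0.3,-85,0,0,0,0,0],[0.3,-120,0,0,0,0,0],[0.3,-142,0,0,0,0,0],[0.3,-142,-8,-9,0.08,0,0],[0.3,-142,-24,-27,0.2,0,0],[0.3,-142,-45,-51,0.34,0,0],[0.3,-142,-67,-76,0.48,0,0],[0.3,-142,-90,-101,0.62,0,0],[0.3,-142,-112,-126,0.76,0,0],[0.3,-142,-126,-143,0.9,0,0]]' 22; python3 - <<'E'
from h import *
plan([.4356,-.1263,.2],-6);print(env.get_obs()["joint_pos"])
E
```

```text
time_s: 6.25
tool_pos: [0.5172, 0.0449, 0.2256]
ee_rot: [0.176, 0.685, -0.176, 0.685]
force: [-0.1, 1.2, -5.5]
width: 0.0468
tcp [0.5172 0.0449 0.2256] axes x [ 0.001  0.    -1.   ] y [0.483 0.876 0.001] F [-0.1  1.2 -5.5] w 0.0468 t 6.25
shift [  25.4 -189.3   11.1] rot [ 1.1719e+00  0.0000e+00 -1.1000e-03]
shift [  25.4 -189.3   11.1] rot [-1.9696e+00  1.3000e-03  0.0000e+00]
[-0.39300843  0.23812755  0.28771505  1.89049405 -0.0789203   1.02279698
  0.99534973]
```

```bash
python3 -m inch '[[0.3,0,-20,1,0.13,0,0],[0.3,0,-44,3,0.26,0,0],[0.3,0,-70,4,0.4,0,0],[0.3,0,-96,6,0.54,0,0],[0.3,0,-122,7,0.68,0,0],[0.3,5,-146,9,0.82,0,0],[0.3,10,-166,10,0.96,0,0],[0.3,15,-180,11,1.08,0,0],[0.3,20,-187,11,1.15,0,0],[0.3,25,-189.3,11.1,1.172,0,0],[0.3,25,-189.3,11.1,1.172,0,0],[0.3,25,-189.3,11.1,1.172,0,0]]' 22; python3 - <<'E'
from h import *
plan([.4356,-.1263,.2],-6)
o=env.get_obs();p,d=imaging.read_camera("wrist");X=wcloud(d,o);cv2.imwrite("pics/w5.png",p[:,:,::-1]);np.savez("pics/w5.npz",p=p,d=d,X=X)
p,d=imaging.read_camera("top");cv2.imwrite("pics/t5.png",cv2.resize(p[130:310,260:470,::-1],None,fx=3.3,fy=3.3));np.savez("pics/t5.npz",p=p,d=d)
p,d=imaging.read_camera("scene");cv2.imwrite("pics/s5.png",p[:,:,::-1]);np.savez("pics/s5.npz",p=p,d=d)
E
```

```text
time_s: 7.75
tool_pos: [0.4374, -0.125, 0.1997]
ee_rot: [0.524, 0.475, -0.524, 0.475]
force: [-0.2, 0.0, -4.1]
width: 0.0472
tcp [ 0.4374 -0.125   0.1997] axes x [ 0.  0. -1.] y [ 0.995 -0.097  0.   ] F [-0.2  0.  -4.1] w 0.0472 t 7.75
shift [-0.3 -1.7  1.4] rot [ 0.0073 -0.0001 -0.0004]
shift [-0.3 -1.7  1.4] rot [-3.1343e+00  6.0000e-04 -2.0000e-04]
```

View pics/w5.png

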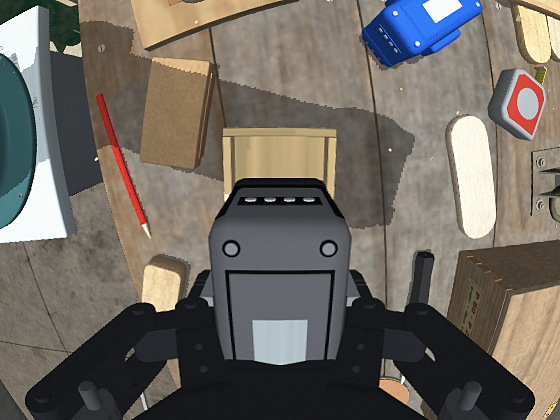

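View pics/s5.png

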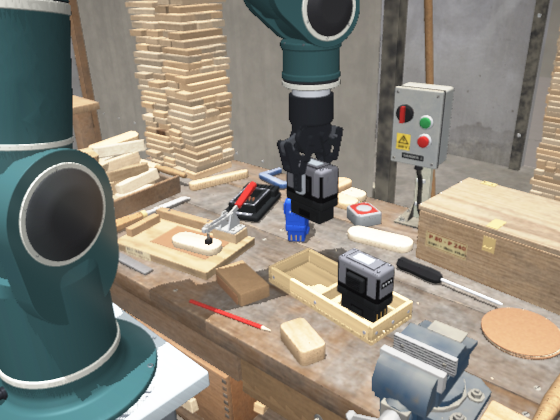

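Pack hangs upright over the empty bay; the tray's end wall shows at (280,130) in the wrist view. Quick check of the bay against the wrist depth.

```bash
python3 - <<'E'
from h import *
z=np.load("pics/w5.npz");X=z["X"];d=z["d"]
m=(d>.02)&(abs(X[...,2]-.035)<.006);m[200:]=False;m[:,:215]=False;m[:,345:]=False
n,l,s,_=cv2.connectedComponentsWithStats(m.astype(np.uint8));print(s[1:])
q=X[m];a=np.radians(84);ax=np.array([np.cos(a),np.sin(a)]);ay=np.array([-np.sin(a),np.cos(a)])
t=(q[:,:2]-[.4356,-.1263])@np.stack([ax,ay],1)*1000
print("zmed",np.median(q[:,2]))
for lo in range(20,80,8):
    k=(t[:,0]>lo)&(t[:,0]<=lo+8)
    if k.any(): print(lo,k.sum(),np.round(np.percentile(t[k,1],[1,99]),1), np.round(np.percentile(t[k,0],[1,99]),1))
# held pack in tool frame
o=env.get_obs()
for lo,hi in [(.235,.27)]:
    mm=(d>.02)&(X[...,2]>.245)&(X[...,2]<.262);mm[:180]=False
    n,l,s,_=cv2.connectedComponentsWithStats(mm.astype(np.uint8));k=l[300,280];q=X[l==k] 
    print(len(q),rect(q[:,:2]),np.percentile(q[:,2],[5,50,95]),o["tool_pos"])
    r=(q[:,:2]-[.4356,-.1263])@np.stack([ax,ay],1)*1000;print("pack edges",np.percentile(r,[1,99],axis=0))
    A=np.c_[r/1000,np.ones(len(r))];print("plane slope",np.linalg.lstsq(A,q[:,2],rcond=None)[0])
E
```

```text
[[ 222  127  115   73 1997]]
zmed 0.03571962718310978
20 149 [-54.6  52.4] [20.1 27.9]
28 156 [-55.1  52.3] [28.  35.8]
36 149 [-55.  52.] [36.5 43.8]
44 157 [-55.  53.] [44.3 52. ]
52 165 [-55.3  51.8] [52.1 59.9]
60 930 [-53.3  50.6] [60.2 67.9]
68 9 [31.9 39. ] [68.  68.2]
19076 (array([ 439.5, -106.9]), array([46.4, 54.9]), np.float32(84.3)) [0.24823428 0.25351038 0.25488491] [ 0.43732279 -0.12514228  0.19949001]
pack edges [[ -4.59089786 -23.56596245]
 [ 46.68098193  19.71808089]]
plane slope [-6.23831648e-02  2.14298569e-04  2.54442206e-01]
```

Wrist depth agrees with the bay estimate to 1–2 mm, and the pack is centred over it. Lowering, slow at the end.

```bash
python3 -m inch '[[0.3,25,0,0,0.006,0,0],[0.3,60,0,0,0.006,0,0],[0.3,95,0,0,0.006,0,0],[0.3,118,0,0,0.006,0,0],[0.3,130,0,0,0.006,0,0],[0.3,136,0,0,0.006,0,0],[0.3,138,0,0,0.006,0,0],[0.3,139,0,0,0.006,0,0],[0.3,140,0,0,0.006,0,0],[0.3,140,0,0,0.006,0,0]]' 22; python3 - <<'E'
from h import *
plan([.4356,-.1263,.057],-6)
p,d=imaging.read_camera("scene");cv2.imwrite("pics/s6.png",cv2.resize(p[180:350,240:440,::-1],None,fx=3.5,fy=3.5))
E
```

```text
time_s: 9.15
tool_pos: [0.4373, -0.1253, 0.0595]
ee_rot: [0.526, 0.473, -0.525, 0.473]
force: [-0.0, -0.2, -5.0]
width: 0.0469
tcp [ 0.4373 -0.1253  0.0595] axes x [ 0. -0. -1.] y [ 0.995 -0.105  0.   ] F [-0.  -0.2 -5. ] w 0.0469 t 9.15
shift [ 2.5 -1.6  1.2] rot [-0.0002 -0.     -0.0004]
shift [ 2.5 -1.6  1.2] rot [ 3.1414e+00 -6.0000e-04  0.0000e+00]
```

View pics/s6.png

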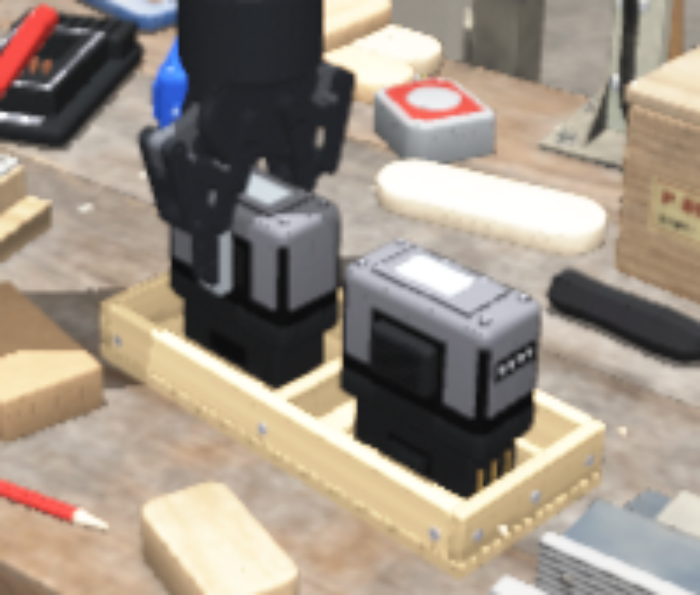

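Pack is inside the bay, a couple of mm above the floor, with the spare untouched. Feeling for the floor.

```bash
python3 -m inch '[[0.3,0.7,0,0,0,0,0],[0.3,1.4,0,0,0,0,0],[0.3,2,0,0,0,0,0],[0.3,2,0,0,0,0,0]]' 22
```

```text
time_s: 9.7
tool_pos: [0.4371, -0.1253, 0.0573]
ee_rot: [-0.526, -0.473, 0.526, -0.473]
force: [0.0, 0.5, -4.1]
width: 0.0475
```

```bash
python3 -m inch '[[0.3,0.5,0,0,0,0,0],[0.3,1,0,0,0,0,0],[0.3,1,0,0,0,0,0]]' 22
```

```text
time_s: 10.07
tool_pos: [0.4373, -0.1253, 0.057]
ee_rot: [0.526, 0.473, -0.525, 0.473]
force: [-8.1, 3.2, 22.4]
width: 0.0468
```

Floor contact. Easing off slightly, then releasing.

```bash
python3 -m inch '[[0.3,-0.4,0,0,0,0,0],[0.3,-0.7,0,0,0,0,0],[0.3,-0.7,0,0,0,0,0]]' 22
```

```text
time_s: 10.45
tool_pos: [0.4372, -0.1253, 0.0571]
ee_rot: [0.526, 0.473, -0.526, 0.473]
force: [-3.0, 1.6, 5.9]
width: 0.047
```

```bash
python3 -m inch '[[0.6,-0.2,0,0,0,0,0],[0.75,-0.2,0,0,0,0,0],[1,-0.2,0,0,0,0,0],[1,-0.2,0,0,0,0,0],[1,-0.2,0,0,0,0,0]]' 22; python3 - <<'E'
from h import *
p,d=imaging.read_camera("wrist");cv2.imwrite("pics/w7.png",p[:,:,::-1]);plan([.4356,-.1263,.2],-6)
E
```

```text
time_s: 11.08
tool_pos: [0.4372, -0.1254, 0.0573]
ee_rot: [0.526, 0.473, -0.526, 0.473]
force: [-0.2, 0.8, 0.6]
width: 0.0851
tcp [ 0.4372 -0.1254  0.0573] axes x [ 0. -0. -1.] y [ 0.994 -0.105  0.   ] F [ 0.2  0.8 -0.2] w 0.0852 t 11.125
shift [-142.7   -1.5    1.1] rot [-0.0003  0.0001 -0.0001]
shift [-142.7   -1.5    1.1] rot [ 3.1413e+00 -2.0000e-04 -2.0000e-04]
```

View pics/w7.png

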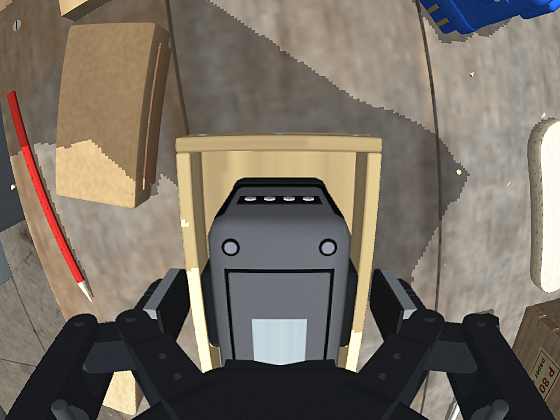

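Fingers are clear on both sides and the pack stands in the bay. Withdrawing straight up.

```bash
python3 -m inch '[[1,-10,0,0,0,0,0],[1,-30,0,0,0,0,0],[1,-65,0,0,0,0,0],[1,-105,0,0,0,0,0],[1,-150,0,0,0,0,0],[1,-180,0,0,0,0,0],[1,-180,0,60,0,0,0],[1,-180,0,110,0,0,0],[1,-180,0,130,0,0,0],[1,-180,0,130,0,0,0]]' 22; python3 - <<'E'
from meas import *
p,d=imaging.read_camera("scene");cv2.imwrite("pics/s8.png",p[:,:,::-1])
p1,d1=imaging.read_camera("top");cv2.imwrite("pics/t8.png",p1[:,:,::-1])
run((cloud("top",d1),d1),(cloud("scene",d),d),[("charger",(.61,.22),.1,[(.03,.045),(.008,.13)]),("spare",(0.42,-0.255),.065,[(.105,.125),(.1,.125)]),("pack",(.436,-.126),.065,[(.105,.125),(.1,.125)])])
print(env.get_obs())
E
```

```text
time_s: 12.38
tool_pos: [0.4229, -0.2559, 0.2377]
ee_rot: [-0.526, -0.472, 0.526, -0.472]
force: [-0.1, 0.4, 0.1]
width: 0.0853
charger top 0.03 0.045 1370 (array([618.3, 227.4]), array([ 91.3, 147.8]), np.float32(23.0)) zmed 0.0378
charger top 0.008 0.13 2902 (array([590.6, 211.1]), array([108.5, 212. ]), np.float32(23.2)) zmed 0.0327
charger scene 0.03 0.045 403 (array([625.2, 203.2]), array([ 62.1, 148.5]), np.float32(28.8)) zmed 0.0384
charger scene 0.008 0.13 1228 (array([588.4, 207.9]), array([103.5, 214. ]), np.float32(25.2)) zmed 0.0296
spare top 0.105 0.125 780 (array([ 424.9, -252.2]), array([45.3, 89.3]), np.float32(85.4)) zmed 0.1106
spare top 0.1 0.125 835 (array([ 424.8, -252.2]), array([46.3, 89.4]), np.float32(85.2)) zmed 0.1104
spare scene 0.105 0.125 856 (array([ 424.4, -256.8]), array([47.2, 90.7]), np.float32(85.0)) zmed 0.1122
spare scene 0.1 0.125 1009 (array([ 424.1, -256.4]), array([47.3, 93.2]), np.float32(85.4)) zmed 0.1117
pack top 0.105 0.125 811 (array([ 436.4, -124.2]), array([45.4, 91.4]), np.float32(84.2)) zmed 0.1106
pack top 0.1 0.125 852 (array([ 43
[... 264 characters left out ...]
 0.1116
{'time_s': 12.475, 'joint_pos': array([-0.11724415,  0.20579284,  0.67896254,  1.94351845, -0.14938032,
        1.04201687,  0.5222111 ]), 'joint_velocities': array([-0.01335779, -0.00140558, -0.00862892,  0.00479945, -0.0024463 ,
       -0.00247704, -0.00017496]), 'joint_torque': array([ 1.74839951e+00, -5.08658981e+01,  7.20821545e+00, -4.17910337e+01,
        7.34927924e-02, -2.37801076e-03,  1.20355343e-01]), 'tool_pos': array([ 0.42351639, -0.25403051,  0.23745693]), 'ee_rot': array([ 0.52557567,  0.47314948, -0.52547555,  0.47304887]), 'force': array([-0.16504846,  0.30369424, -0.03514339]), 'moment': array([ 0.03350878, -0.03272441,  0.02380536]), 'width': 0.08521669720549686}
```

View pics/s8.png

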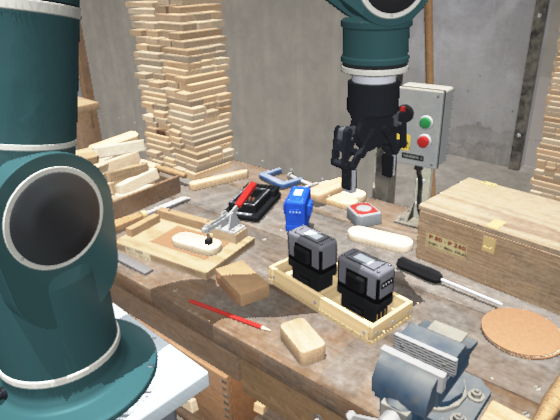

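View pics/t8.png

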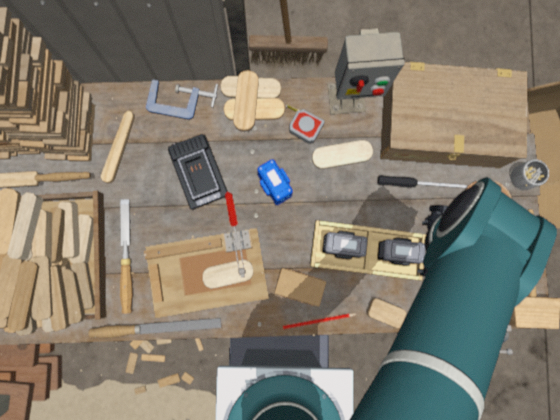

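```bash
python3 - <<'E'
from meas import *
z=np.load("pics/top0.npz");z2=np.load("pics/scene0.npz")
run((cloud("top",z["d"]),z["d"]),(cloud("scene",z2["d"]),z2["d"]),[("spare before",(0.42,-0.255),.065,[(.105,.125)]),("charger before",(.61,.22),.1,[(.03,.045)])])
job.close_job()
E
```

```text
spare before top 0.105 0.125 807 (array([ 424.4, -253.2]), array([45.6, 91.7]), np.float32(85.0)) zmed 0.1106
spare before scene 0.105 0.125 860 (array([ 424.7, -256.5]), array([47.4, 91.9]), np.float32(85.8)) zmed 0.1122
charger before top 0.03 0.045 838 (array([618.4, 227.2]), array([ 91.8, 147.9]), np.float32(23.4)) zmed 0.0372
charger before scene 0.03 0.045 333 (array([626.8, 203. ]), array([ 43.8, 148.3]), np.float32(20.6)) zmed 0.0386
the job is handed in; nothing more can be done
```

I moved the grey pack from the charger into the tray's empty bay and handed the job in at about 12.5 s. I squeezed both buttons fully in (about 47–48 mm over the faces, at 22 N), lifted it straight out and set it down upright.

**Last checks**
- **Pack:** it stands upright within about 2 mm and 2° of the bay's centre and direction. Its top is at 0.111 m, which matches the spare's.
- **Spare pack and charger:** both read within about 1–2 mm of their starting positions. In the scene view, part of the charger was hidden by the pack before the move, so only the top view is a clean comparison.
- **Robot:** the gripper was open, clear of everything and at near-zero force when I handed in.

**Worth noting**
- **Set-down force:** the last small step down briefly pressed the pack on the floor. The wrist read about +22 N against −5 N carrying, so about 27 N. I eased off to about 6 N before letting go.
- **Withdrawal path:** after rising, the gripper moved sideways over the spare pack instead of away from it. The fingertips stayed about 12 cm above it and never touched it.

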